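# Clear the rubbish off the coffee-bar stand

## Task

Clear the rubbish off the raised bar stand: put the crumpled paper ball, the crushed paper cup and the empty milk carton into the open waste bin next to it. Leave the clean espresso cup, the milk jug and the tamper standing where they are.

Things in the scene. Friction and masses are not known exactly. Their poses are not given: they have to be found in the camera images.
- bar_stand: fixed wooden box-like stand with a black rubber mat as its top, 280 (x) x 360 (y) x 130 mm high; origin at the centre of its underside, on the counter (z = 0); its flat top, without rim, is 130 mm above the origin. It may be turned a little. The rubbish and the clean cup lie on it, in any order.
- waste_bin: fixed open-topped grey plastic bin, 240 (x) x 200 (y) x 124 mm high, walls and floor 4 mm; origin at the centre of its underside, on the counter. It stands along one of the stand's two y ends (either one), turned like the stand, about 8 mm from it; its rim is 6 mm lower than the stand's top.
- paper_ball: crumpled white paper ball, stiff, about 58 mm across, 20 g; origin at the centre of its underside as it lies at the start. Its two flattest sides face its own +y and -y, 56 mm apart. It does not roll easily.
- crushed_cup: squashed white paper take-away cup lying on its side on the stand, stiff, open at one end, about 105 mm long, 60 mm wide and 52 mm high at the mouth, tapering to 52 wide and 40 high at its bottom end, 20 g; x runs along its length to the mouth, y across it; origin under the middle of its length, on the surface it lies on at the start.
- milk_carton: empty quarter-litre milk carton, white and grey, stiff, lying on its side on the stand, about 120 mm long and 56 x 56 mm in section, 30 g; x runs along its length to the pinched gable end, y across it; origin on its underside as it lies at the start. Flat 56 mm wide sides from x = -58 to +22 mm.
- paper_ball_center (a point): middle of the paper ball, 28 mm above its origin at the start
- crushed_cup_center (a point): middle of the crushed cup, 24 mm above its origin at the start
- milk_carton_center (a point): middle of the milk carton, 28 mm above its origin at the start
- clean_cup: clean white ceramic espresso cup standing upright on the stand, 68 mm across, 58 mm high, with a handle at its +y side that reaches about 65 mm from the cup's axis; loose; origin at the centre of its underside
- side_board: flat pale wooden board on the counter, 220 x 180 x 8 mm, at the stand's other y end, across from the bin; fixed; carries the jug and the tamper; origin at the centre of its underside
- milk_jug: steel milk jug standing on the board, 92 mm across, 115 mm high, handle at its +y side; loose; origin at the centre of its underside
- tamper: coffee tamper standing on the board on its 58 mm foot, 94 mm high; loose; origin at the centre of its underside

How it is judged:
By the outcome, as a careful person would: the job done as asked, in the order asked, and still so for the second after the job is handed in, with the robot touching nothing.
It also fails if it takes over 58 s, if anything falls off the work surface, if the arm or the gripper's body presses on something with over 40 N, if the wrist force passes 120 N, or if a joint passes its speed limit or range.

## Robot

A 7-joint arm with a two-finger parallel gripper is mounted at the origin on the work surface. World frame = base frame: x ahead of the robot, y to its left, z up, the work surface at z = 0. Lengths are in mm, angles in rad, forces in N, time in s.
With the tool pointing down it reaches from about 400 to 875 mm from the base axis. Payload 4.4 kg.
Tool frame: the origin (TCP) lies midway between the tips of the shut fingers; the grasp point (between the pads) lies 19 mm behind it; z points along the fingers, y is the line along which they close (so a half turn about z gives the same grasp; the last joint's range is limited). The gripper opens to 85 mm and grips with 20 to 120 N. Pads are 22 mm wide; open, the fingers measure 114 mm over their backs; the gripper's body (76 mm by 85 mm) begins 54 mm behind the grasp point. The pads swing forward as they close: fully open they stand 13 mm farther back than shut.
Start: joints at [1.231, 0.628, 0.038, 1.517, -0.027, 0.996, -0.02], TCP at [175.782, -625.794, 231.313] pointing down, gripper open.
Joint ranges: [-3.06, 3.06], [-0.37, 2.12], [-1.25, 1.32], [0.18, 2.47], [-1.1, 4.24], [0.23, 1.98], [-2.94, 2.94]. Speed limits (rad/s): [2.57, 2.57, 3.14, 3.14, 3.14, 3.14, 3.14].

## Interface

Orientations are given as [roll, pitch, yaw] about the fixed x, y, z axes, in that order (R = Rz(yaw) Ry(pitch) Rx(roll)).
In Python, from cell import ctrl gives the robot as it stands.
- The arm moves only by the shell command python3 -m crank 'ROWS' [OPENING]. ROWS is JSON, a list that holds one entry, the list of rows, each a list of 4 numbers: the shift along the tool's x, y, z normalised to -1 to 1, where 1 is 2.5 cm, then the turn about the tool's z normalised to -1 to 1, where 1 is 0.08 rad. In form: [[[dx, dy, dz, turn], ...]]. A call has 1 to 12 rows; each row shifts and turns the commanded pose from where the row before left it, along the tool's axes as they then stand; what a row does not reach is not made up. A row lasts 1/12 s, in which the tool goes at most 41.7 mm and 7.16 degrees, less where a joint would pass 70% of its speed; a pose out of reach is approached as far as the arm can. A call with a number of a shift or a turn outside -1 to 1 is refused whole. A call with a gripper value outside its range is refused whole. OPENING is the closure, from -1 (fully open) to 1 (shut), set as the call begins (- or left out, the last holds). The fingers move at their own pace and stop on an object; the grip force is fixed at half the most. Time passes only in rows, so rows that do not move let the fingers close. It gives the time, the measured TCP pose, the force, the opening and the grip force at its end, in the units of the state.
- ctrl.read_state(): the state, without advancing time (a new reading comes with each control period).
- ctrl.get_image(name): name is "side" or "top" or "wrist"; returns a dict with "img" (400x640x3 uint8, red, green, blue), "intrinsics" (3x3 intrinsics, pixels), "dist" ([k1, k2, p1, p2, k3] as OpenCV has them; the pictures are not rectified), "extrinsics" (4x4, takes a point from camera to world coordinates). Camera axes: x right, y up, looking along -z (the intrinsics and any distortion apply to the point x, -y, -z); pixel columns grow to the right and rows downward; lengths in mm; the calibration is good to about 2 mm. A picture is of the moment at which its call begins. There is no depth.
- ctrl.finish_job(): hands the job in; it is judged then, once.
Trained networks look in the newest picture that a camera, given by its name, has taken for a name from the list of things; names that differ only in an ending like _2 or _b are one class to them, and where a whole thing is asked for, a point or a joint stands for the part that bears it (a point fixed in the world has none). Each returns a list of dicts, best first, with "confidence" (0 to 1); they miss things now and then, are a little off and sometimes report something else, mostly with a low value. They report only what shows in the picture. A call takes as long as a camera call.
- ctrl.find_in(camera, target): "position" ([row, column] in pixels, amid what is visible of it).
- ctrl.trace(camera, target): "mask" (400x640 bool, what is visible of it) and "position" ([row, column] in pixels, amid what is visible of it).
- ctrl.place_of(camera, target): "position" ([row, column] in pixels: a listed point, or the origin of a listed thing).
The state is a dict: "clock": time; "qpos": joint angles; "qd": joint speeds; "tau": joint torques, N m; "eef_pos": TCP position; "tool_rot": TCP orientation; "force": force on the tool from outside, world axes, zero at the start; "torque": the same for the moment, N m; "width": finger opening in mm; "gripper_force": force on a finger pad.
Only numpy, scipy, OpenCV 4.12 (cv2) and the standard library are available. Lean on these libraries where they do the work, as an engineer would, in place of code of your own. Each camera call takes 0.05 s, during which the arm holds its last target. There are 200 camera calls.

## Working session

There is one attempt and no reset: what is moved stays moved. The work goes in short steps, Python scripts to look and compute and a shell command to move; the robot and the scene stay as the last step left them, time stands still between calls to the robot, and variables do not carry over. Pictures are saved under pics/ and viewed, at most 10 in all, crops included, and the job is handed in when it is done.

```bash
mkdir -p pics; cat > h.py <<'E'
import numpy as np, cv2
from cell import ctrl
def ray(im,rc):
    K=np.array(im["intrinsics"],float);d=np.array(im["dist"],float);T=np.array(im["extrinsics"],float)
    u=cv2.undistortPoints(np.array([[[rc[1],rc[0]]]],float),K,d)[0,0]
    return T[:3,3],T[:3,:3]@np.array([u[0],-u[1],-1.])
def onz(im,rc,z):
    o,v=ray(im,rc);return o+v*(z-o[2])/v[2]
def save(im,n): cv2.imwrite(f"pics/{n}.png",im["img"][:,:,::-1])
E
python3 - <<'E'
from h import *
ims={n:ctrl.get_image(n) for n in("side","top")}
cv2.imwrite("pics/a.png",np.vstack([cv2.resize(ims[n]["img"][:,:,::-1],(480,300)) for n in("top","side")]))
save(ims["top"],"top0")
Z=dict(paper_ball=130,crushed_cup=130,milk_carton=130,paper_ball_center=158,crushed_cup_center=154,milk_carton_center=158,clean_cup=130,bar_stand=0,waste_bin=0,milk_jug=8,tamper=8,side_board=0)
for t,z in Z.items():
    for n in("top","side"):
        r=ctrl.place_of(n,t)
        for q in r[:2]: print(t,n,round(q["confidence"],2),np.round(q["position"]),np.round(onz(ims[n],q["position"],z)))
s=ctrl.read_state();print(s["eef_pos"],s["tool_rot"],s["clock"])
E
```

```text
paper_ball top 0.7 [175. 290.] [639. 115. 130.]
paper_ball side 0.77 [211. 272.] [641. 112. 130.]
crushed_cup top 0.81 [184. 363.] [619. -66. 130.]
crushed_cup side 0.75 [164. 306.] [619. -66. 130.]
milk_carton top 0.83 [229. 284.] [504. 129. 130.]
milk_carton side 0.82 [230. 326.] [508. 128. 130.]
paper_ball_center top 0.83 [174. 285.] [639. 125. 158.]
paper_ball_center side 0.62 [209. 271.] [635. 129. 158.]
paper_ball_center side 0.16 [162. 343.] [522. -69. 158.]
crushed_cup_center top 0.55 [185. 365.] [614. -70. 154.]
crushed_cup_center side 0.89 [153. 308.] [619. -81. 154.]
milk_carton_center top 0.72 [228. 285.] [507. 123. 158.]
milk_carton_center top 0.51 [206. 223.] [559. 274. 158.]
milk_carton_center side 0.54 [154. 308.] [617. -74. 158.]
milk_carton_center side 0.52 [161. 308.] [609. -47. 158.]
clean_cup top 0.72 [238. 368.] [484. -78. 130.]
clean_cup side 0.93 [172. 361.] [479. -78. 130.]
clean_cup side 0.46 [210. 275.] [637. 107. 130.]
bar_stand top 0.6 [207. 328.] [567.  20.   0.]
bar_stand top 0.48 [182. 365.] [641. -84.   0.]
bar_stand side 0.61 [162. 305.] [ 678. -217.    0.]
bar_stand side 0.34 [324. 275.] [569. 312.   0.]
waste_bin top 0.67 [208. 428.] [ 567. -262.    0.]
waste_bin side 0.65 [164. 344.] [ 560. -242.   -0.]
milk_jug top 0.89 [180. 227.] [642. 306.   8.]
milk_jug side 0.87 [315. 253.] [620. 310.   8.]
tamper top 0.62 [229. 226.] [503. 305.   8.]
tamper side 0.63 [326. 307.] [499. 299.   8.]
tamper side 0.4 [328. 277.] [560. 324.   8.]
side_board top 0.81 [206. 222.] [567. 321.   0.]
side_board side 0.75 [325. 276.] [566. 314.   0.]
[ 175.77504527 -625.77769854  231.30607106] [-3.14157598e+00 -6.35640542e-05  2.73700579e-01] 1.3
```

View pics/top0.png

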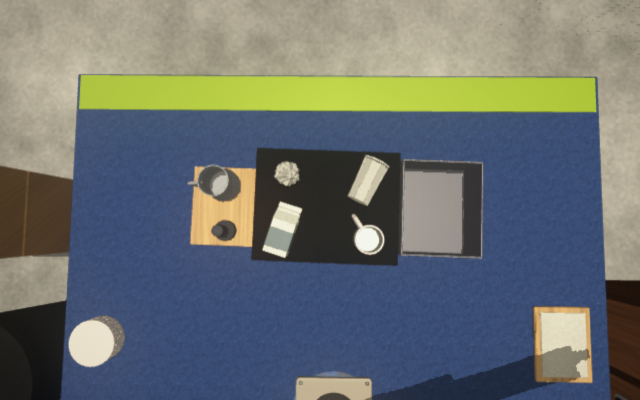

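View pics/a.png

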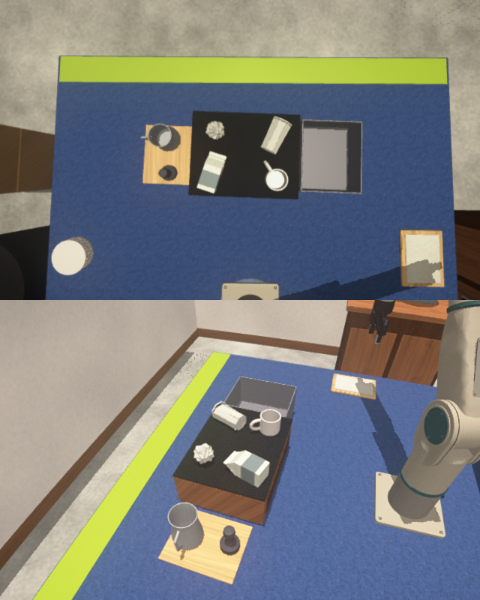

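The top view has +x up and +y to the left. The ball is at about (175,288), the crushed cup at (180,368) and the carton at (229,283). The clean cup is at (239,369) with its handle toward (218,355), and the bin is on the right (-y side). Next I need the orientations.

```bash
cat >> h.py <<'E'
def orient(n,t,z):
    im=ctrl.get_image(n);r=ctrl.trace(n,t)[0]
    p=np.argwhere(r["mask"]);w=np.array([onz(im,q,z)[:2] for q in p])
    c,sz,a=cv2.minAreaRect(w.astype(np.float32))
    if sz[0]<sz[1]: sz=sz[::-1];a+=90
    return round(r["confidence"],2),len(p),np.round(w.mean(0)),np.round(c),np.round(sz),"longaxis yaw",round(np.deg2rad((a+90)%180-90),2)
def rel(x,y,z=None,yaw=None):
    s=ctrl.read_state();p=np.array(s["eef_pos"]);ps=s["tool_rot"][2]
    d=np.array([x,y])-p[:2];tx=[np.cos(ps),np.sin(ps)];ty=[np.sin(ps),-np.cos(ps)]
    print("now",np.round(p,1),"yaw",round(ps,3),"rows x,y:",np.round([d@tx/25,d@ty/25],2),"z:",None if z is None else round((p[2]-z)/25,2),"turn:",None if yaw is None else round(((ps-yaw+np.pi/2)%np.pi-np.pi/2)/.08,2),"t",s["clock"])
E
python3 - <<'E'
from h import *
for t,z in dict(paper_ball=158,crushed_cup=165,milk_carton=186,clean_cup=188,waste_bin=124).items(): print(t,orient("top",t,z))
rel(637,118,280)
E
```

```text
paper_ball (0.71, 433, array([637., 120.]), array([636., 121.]), array([57., 54.]), 'longaxis yaw', np.float64(0.48))
crushed_cup (0.76, 1146, array([625., -75.]), array([622., -76.]), array([116.,  65.]), 'longaxis yaw', np.float64(-0.42))
milk_carton (0.91, 1233, array([503., 126.]), array([505., 126.]), array([118.,  59.]), 'longaxis yaw', np.float64(-0.28))
clean_cup (0.77, 801, array([487., -71.]), array([490., -63.]), array([95., 67.]), 'longaxis yaw', np.float64(1.08))
waste_bin (0.76, 8096, array([ 560., -260.]), array([ 560., -259.]), array([245., 207.]), 'longaxis yaw', np.float64(-0.02))
now [ 175.8 -625.8  231.3] yaw 0.274 rows x,y: [ 25.81 -23.66] z: -1.95 turn: None t 1.8
```

```bash
python3 -m crank '[[[0.8,-0.7,-0.5,0],[1,-0.9,-0.5,0],[1,-0.9,-0.5,0],[1,-0.9,-0.5,0],[1,-0.9,0,0],[1,-0.9,0,0],[1,-0.9,0,0],[1,-0.9,0,0],[1,-0.9,0,0],[1,-0.9,0,0],[1,-0.9,0,0],[0.8,-0.7,0,0]]]' -1; python3 - <<'E'
from h import *
rel(637,119,280);print(np.round(ctrl.read_state()["qpos"],2))
E
```

```text
clock: 2.8
eef_pos: [386.0, -294.5, 281.6]
tool_rot: [-3.141, -0.001, 0.276]
force: [1.2, -0.3, 0.4]
width: 85.1
gripper_force: 0.0
now [ 386.  -294.5  281.6] yaw 0.276 rows x,y: [ 14.16 -13.18] z: 0.06 turn: None t 2.8
[ 0.61  0.33 -0.02  1.9   0.01  0.91 -0.71]
```

```bash
python3 -m crank '[[[1,-0.9,0,0],[1,-1,0,0],[1,-1,0,0],[1,-1,0,0],[1,-1,0,0],[1,-1,0,0],[1,-1,0,0],[1,-1,0,0],[1,-0.9,0,0],[1,-0.9,0,0],[1,-0.9,0,0],[1,-0.9,0,0]]]'; python3 -m crank '[[[1,-0.8,0,0],[0.8,-0.5,0,0],[0.36,-0.28,0,0],[0,0,0,0],[0,0,0,0]]]'; python3 - <<'E'
from h import *
rel(637,119,146);print(np.round(ctrl.read_state()["qpos"],2))
im=ctrl.get_image("wrist");save(im,"w1")
for t,z in(("paper_ball",130),("paper_ball_center",158)):
    for q in ctrl.place_of("wrist",t)[:2]: print(t,q["confidence"],q["position"],onz(im,q["position"],z))
try: print(orient("wrist","paper_ball",158))
except Exception as e: print(e)
E
```

```text
clock: 3.8
eef_pos: [596.5, 62.3, 281.5]
tool_rot: [3.141, -0.0, 0.274]
force: [0.0, -0.4, -0.4]
width: 85.1
gripper_force: 0.0
clock: 4.22
eef_pos: [636.5, 112.6, 280.9]
tool_rot: [3.141, 0.002, 0.274]
force: [-1.2, -0.4, 0.6]
width: 85.7
gripper_force: 0.0
now [636.5 112.6 280.9] yaw 0.274 rows x,y: [ 0.09 -0.24] z: 5.4 turn: None t 4.2167
[-0.15  0.58 -0.11  1.46  0.07  1.11 -1.58]
paper_ball_center 0.8 [191.8, 317.4] [635.54314358 118.21980531 158.        ]
(0.91, 3017, array([638., 121.]), array([637., 121.]), array([61., 59.]), 'longaxis yaw', np.float64(-1.1))
```

View pics/w1.png

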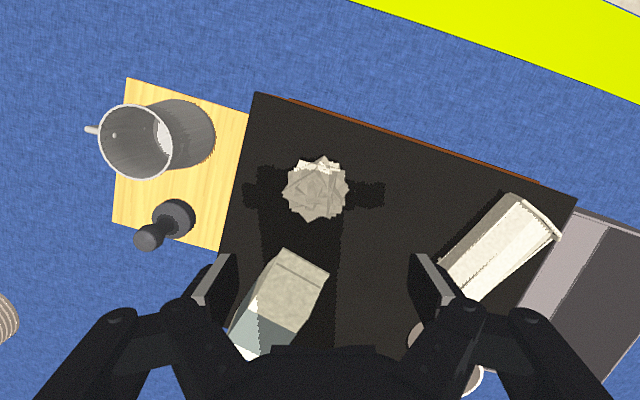

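The wrist view shows the ball at (190,316), matching the top view at (637,119). I'll descend and grasp.

```bash
python3 -m crank '[[[0.09,-0.27,0.6,0],[0,0,1,0],[0,0,1,0],[0,0,1,0],[0,0,1,0],[0,0,0.6,0],[0,0,0.35,0],[0,0,0,0],[0,0,0,0]]]' && python3 -m crank '[[[0,0,0,0],[0,0,0,0],[0,0,0,0],[0,0,0,0],[0,0,0,0],[0,0,0,0],[0,0,0,0],[0,0,0,0]]]' 1; python3 -m crank '[[[0,0,-0.4,0],[0,0,-1,0],[0,0,-1,0],[0,0,-1,0],[0,0,-1,0],[0,0,0,0]]]'; python3 - <<'E'
from h import *
rel(560,-262,240);im=ctrl.get_image("wrist");save(im,"w2")
E
```

```text
clock: 5.22
eef_pos: [637.7, 120.2, 143.1]
tool_rot: [3.141, -0.0, 0.273]
force: [0.6, -0.3, 0.5]
width: 85.6
gripper_force: 0.0
clock: 5.88
eef_pos: [638.9, 120.7, 144.9]
tool_rot: [3.141, -0.004, 0.274]
force: [-0.5, 0.2, 4.9]
width: 59.7
gripper_force: 64.3
clock: 6.38
eef_pos: [640.7, 121.4, 259.6]
tool_rot: [3.141, -0.011, 0.274]
force: [0.2, 0.7, 1.3]
width: 59.5
gripper_force: 64.6
now [640.7 121.4 259.6] yaw 0.274 rows x,y: [-7.25 13.89] z: 0.78 turn: None t 6.3833
```

View pics/w2.png

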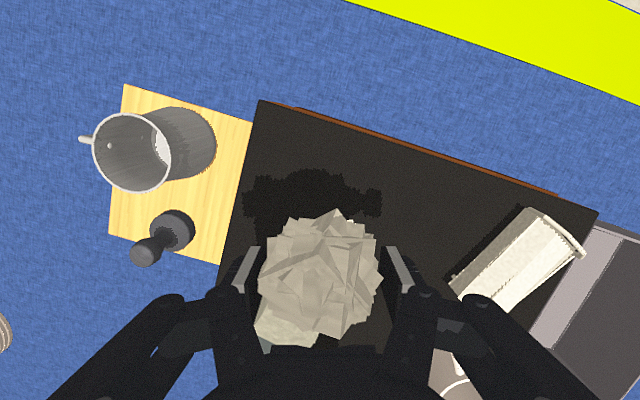

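The ball is gripped. I'll carry it to the bin.

```bash
python3 -m crank '[[[-0.2,0.5,0,0],[-0.3,1,0,0],[-0.3,1,0,0],[-0.3,1,0,0],[-0.3,1,0,0],[-0.3,1,0,0],[-0.3,1,0,0],[-0.3,1,0,0],[-0.3,1,0,0],[-0.3,1,0,0],[-0.3,1,0,0],[-0.3,1,0,0]]]'; python3 -m crank '[[[-0.4,1,0,0],[-0.4,1,0,0],[-0.4,1,0,0],[-0.3,0.7,0,0],[0,0.3,0.5,0],[0,0,1,0],[0,0,1,0],[0,0,1,0],[0,0,1,0],[0,0,1,0],[0,0,0.6,0],[0,0,0,0]]]'; python3 - <<'E'
from h import *
rel(625,-285,95)
E
```

```text
clock: 7.43
eef_pos: [629.0, -182.3, 251.1]
tool_rot: [-3.141, 0.003, 0.273]
force: [0.6, -0.6, 0.3]
width: 59.3
gripper_force: 64.6
clock: 8.43
eef_pos: [617.9, -283.8, 94.1]
tool_rot: [-3.134, 0.008, 0.275]
force: [-0.8, 0.5, -0.6]
width: 59.8
gripper_force: 64.6
now [ 617.9 -283.8   94.1] yaw 0.275 rows x,y: [0.26 0.12] z: -0.04 turn: None t 8.4333
```

```bash
python3 -m crank '[[[0,0,0,0],[0,0,0,0],[0,0,0,0],[0,0,0,0],[0,0,0,0],[0,0,0,0]]]' -1; python3 -m crank '[[[0,0,-1,0],[0,0,-1,0],[0,0,-1,0],[0,0,-1,0],[0,0,-1,0.7],[0,0,-1,1],[0,0,-0.7,1],[0,0,0,1],[0,0,0,1],[0,0,0,1],[0,0,0,1],[0,0,0,1]]]'; python3 -m crank '[[[0,0,0,1],[0,0,0,0]]]';  python3 - <<'E'
from h import *
rel(620,-70,260)
for n in("side","top","wrist"):
  im=ctrl.get_image(n)
  if n!="wrist": 
    for q in ctrl.place_of(n,"paper_ball_center")[:2]: print(n,q["confidence"],q["position"],onz(im,q["position"],30))
  if n=="wrist":
    for q in ctrl.place_of(n,"crushed_cup_center")[:2]: print(n,q["confidence"],q["position"],onz(im,q["position"],154))
    save(im,"w3")
    print(orient("wrist","crushed_cup",160))
E
```

```text
clock: 8.93
eef_pos: [622.2, -286.5, 100.9]
tool_rot: [3.141, -0.001, 0.274]
force: [0.8, 0.7, -0.9]
width: 85.8
gripper_force: 0.0
clock: 9.93
eef_pos: [621.9, -286.2, 268.0]
tool_rot: [-3.141, -0.001, -0.346]
force: [0.2, -0.1, 1.1]
width: 85.0
gripper_force: 0.0
clock: 10.1
eef_pos: [621.9, -286.2, 267.9]
tool_rot: [3.141, -0.0, -0.424]
force: [-1.3, -1.1, 0.2]
width: 85.2
gripper_force: 0.0
now [ 621.9 -286.2  267.9] yaw -0.424 rows x,y: [-3.63 -7.85] z: 0.32 turn: None t 10.1
side 0.46 [147.9, 327.3] [ 620.6129143  -264.34106923   30.        ]
top 0.6 [186.9, 437.2] [ 623.57449168 -280.65227754   30.        ]
wrist 0.92 [278.1, 129.9] [621.42849591 -69.05801003 154.        ]
(0.69, 6078, array([636., -84.]), array([631., -82.]), array([106.,  81.]), 'longaxis yaw', np.float64(-0.37))
```

View pics/w3.png

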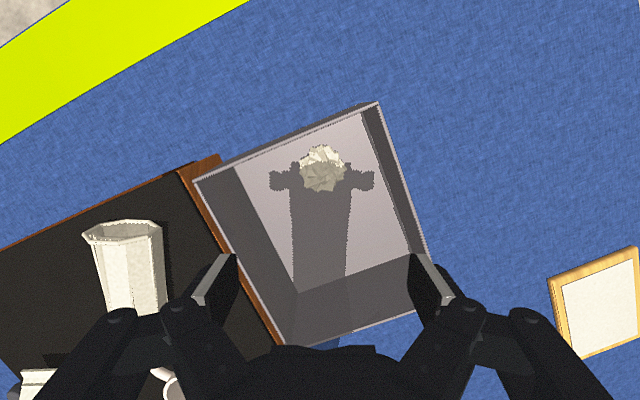

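The ball is in the bin at (168,323). The crushed cup's axis lines up with the tool, with its mouth at the far end. I'll move above it and check.

```bash
python3 -m crank '[[[-0.3,-0.6,0,0],[-0.5,-1,0,0],[-0.5,-1,0,0],[-0.5,-1,0,0],[-0.5,-1,0,0],[-0.5,-1,0,0],[-0.4,-1,0,0],[-0.3,-0.8,0,0],[-0.1,-0.4,0,0],[0,0,0,0],[0,0,0,0]]]'; python3 - <<'E'
from h import *
im=ctrl.get_image("wrist");ps=[]
for q in ctrl.place_of("wrist","crushed_cup_center")[:1]: print(q["confidence"],q["position"],onz(im,q["position"],154))
for q in ctrl.place_of("wrist","crushed_cup")[:1]: print(q["confidence"],q["position"],onz(im,q["position"],130))
print(orient("wrist","crushed_cup",160));rel(620,-69,140)
E
```

```text
clock: 11.42
eef_pos: [619.6, -71.7, 267.6]
tool_rot: [3.141, -0.0, -0.421]
force: [-0.1, -0.5, -0.3]
width: 85.3
gripper_force: 0.0
0.67 [195.2, 323.0] [619.46062321 -71.58588752 154.        ]
0.7 [184.9, 322.2] [622.78852974 -72.25583768 130.        ]
(0.82, 8048, array([624., -73.]), array([618., -70.]), array([121.,  64.]), 'longaxis yaw', np.float64(-0.46))
now [619.5 -73.5 267.5] yaw -0.425 rows x,y: [-0.05 -0.17] z: 5.1 turn: None t 11.6667
```

```bash
python3 -m crank '[[[0,-0.08,0.6,0.2],[0,0,1,0.2],[0,0,1,0],[0,0,1,0],[0,0,1,0],[0,0,0.5,0],[0,0,0,0],[0,0,0,0]]]' && python3 -m crank '[[[0,0,0,0],[0,0,0,0],[0,0,0,0],[0,0,0,0],[0,0,0,0],[0,0,0,0],[0,0,0,0],[0,0,0,0]]]' 1; python3 -m crank '[[[0,0,-0.4,0],[0,0,-1,0],[0,0,-1,0],[0,0,-1,0],[0,0,-1,0],[0,0,0,0]]]'; python3 - <<'E'
from h import *
rel(540,-265,240);im=ctrl.get_image("wrist");save(im,"w4")
E
```

```text
clock: 12.33
eef_pos: [620.2, -70.6, 139.6]
tool_rot: [3.141, 0.001, -0.455]
force: [0.4, 0.2, 0.2]
width: 85.5
gripper_force: 0.0
clock: 13.0
eef_pos: [621.7, -70.2, 142.1]
tool_rot: [-3.141, -0.003, -0.454]
force: [-0.4, -0.0, 6.6]
width: 54.9
gripper_force: 62.7
clock: 13.5
eef_pos: [623.7, -70.1, 256.5]
tool_rot: [-3.138, -0.01, -0.454]
force: [0.8, -0.4, 1.0]
width: 55.1
gripper_force: 63.2
now [623.7 -70.1 256.5] yaw -0.454 rows x,y: [0.41 8.48] z: 0.66 turn: None t 13.5
```

View pics/w4.png

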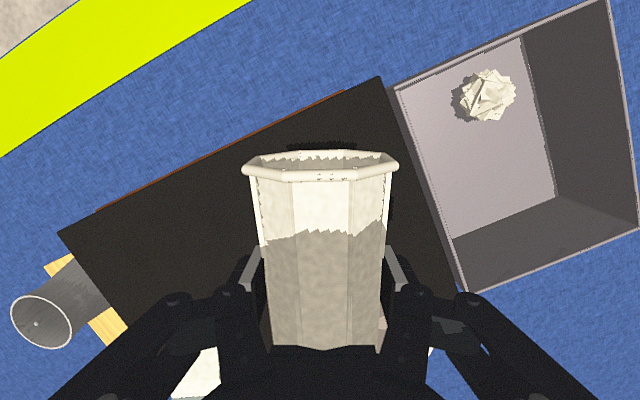

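The cup is gripped firmly. I'll carry it to the stand side of the bin and line it up with the bin's x axis, so there's room for the carton.

```bash
python3 -m crank '[[[0,0.5,0,0],[-0.1,1,0,0],[-0.1,1,0,0],[-0.1,1,0,0],[-0.1,1,0,0],[-0.1,1,0,0],[-0.2,1,0,0],[-0.14,0.8,0,0],[0,0,0,-0.6],[0,0,0,-1],[0,0,0,-1],[0,0,0,-1]]]'; python3 -m crank '[[[0,0,0,-1],[0,0,0,-0.8],[0,0,0.6,0],[0,0,1,0],[0,0,1,0],[0,0,1,0],[0,0,1,0],[0,0,1,0],[0,0,0.6,0],[0,0,0,0],[0,0,0,0]]]'; python3 - <<'E'
from h import *
rel(525,-225,90)
E
```

```text
clock: 14.55
eef_pos: [519.6, -225.1, 248.7]
tool_rot: [-3.141, 0.003, -0.163]
force: [-0.5, -0.4, -0.2]
width: 54.4
gripper_force: 63.1
clock: 15.47
eef_pos: [519.7, -224.6, 93.8]
tool_rot: [-3.141, 0.004, -0.023]
force: [0.5, -0.3, 0.5]
width: 55.0
gripper_force: 63.2
now [ 519.7 -224.6   93.8] yaw -0.023 rows x,y: [0.21 0.01] z: 0.15 turn: None t 15.4667
```

```bash
python3 -m crank '[[[0,0,0.5,0],[0,0,0.3,0],[0,0,0,0]]]'; python3 -m crank '[[[0,0,0,0],[0,0,0,0],[0,0,0,0],[0,0,0,0],[0,0,0,0],[0,0,0,0]]]' -0.65; python3 -m crank '[[[0,0,-0.6,0],[0,0,-1,0],[0,0,-1,0],[0,0,-1,0],[0,0,-1,0],[0,0,-1,0],[0,0,-1,0],[0,0,-1,0],[0,0,-0.5,0],[0,-0.6,0,0],[0,-1,0,0],[0,-1,0,0]]]' -1;python3 -m crank '[[[0,-1,0,0],[0,-1,0,0],[0,-1,0,0],[0,-1,0,0],[-0.2,-1,0,0],[-0.2,-1,0,0],[-0.2,-1,0,0],[-0.2,-1,0,0],[-0.1,-1,0,0.8],[0,-1,0,1],[0,-0.8,0,1],[0,-0.4,0,0.4]]]'; python3 -m crank '[[[0,0,0,0],[0,0,0,0]]]'; python3 - <<'E'
from h import *
save(ctrl.get_image("top"),"t5")
im=ctrl.get_image("wrist");ps=[]
for q in ctrl.place_of("wrist","milk_carton_center")[:1]: print(q["confidence"],q["position"],onz(im,q["position"],158))
for q in ctrl.place_of("wrist","milk_carton")[:1]: print(q["confidence"],q["position"],onz(im,q["position"],130))
print(orient("wrist","milk_carton",170));rel(506,127,142)
print("cup",[(q["confidence"],q["position"]) for q in ctrl.place_of("top","crushed_cup")])
cv2.imwrite("pics/b5.png",np.vstack([im["img"][::1,:,::-1][:400], ctrl.get_image("top")["img"][130:280,:,::-1]]))
E
```

```text
clock: 15.72
eef_pos: [520.8, -224.5, 74.7]
tool_rot: [-3.141, 0.001, -0.022]
force: [-1.4, -0.3, -0.5]
width: 54.8
gripper_force: 63.2
clock: 16.22
eef_pos: [521.7, -224.5, 75.3]
tool_rot: [3.141, -0.0, -0.022]
force: [-0.3, -0.0, 0.4]
width: 70.5
gripper_force: 0.0
clock: 17.22
eef_pos: [522.7, -159.6, 278.0]
tool_rot: [3.141, -0.001, -0.025]
force: [0.5, 0.0, 0.3]
width: 85.5
gripper_force: 0.0
clock: 18.22
eef_pos: [513.1, 123.8, 277.8]
tool_rot: [-3.14, 0.0, -0.278]
force: [0.0, 0.4, -0.8]
width: 85.5
gripper_force: 0.0
clock: 18.38
eef_pos: [513.1, 120.3, 277.5]
tool_rot: [3.141, 0.0, -0.276]
force: [0.1, 0.2, 0.1]
width: 85.3
gripper_force: 0.0
0.58 [198.1, 315.1] [502.31535982 130.92447935 130.        ]
(0.57, 8894, array([505., 128.]), array([502., 130.]), array([131.,  61.]), 'longaxis yaw', np.float64(-0.29))
now [513.4 119.2 277.6] yaw -0.28 rows x,y: [-0.37 -0.22] z: 5.43 turn: None t 18.6833
cup [(0.8, [221.2, 413.7]), (0.27, [185.4, 436.4])]
```

View pics/b5.png

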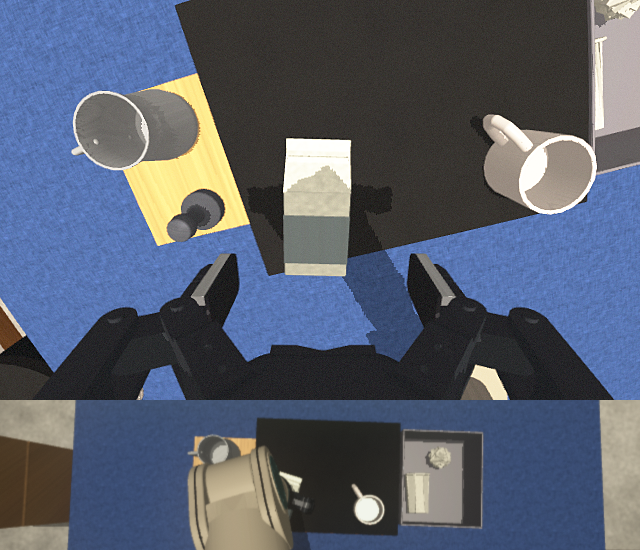

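The ball at (458,438) and the cup at (492,416) are in the bin. The carton is aligned with its gable at the far end, and the clean cup stands upright. I'll grasp the carton now.

```bash
python3 -m crank '[[[-0.55,-0.25,0.5,0],[0,0,1,0],[0,0,1,0],[0,0,1,0],[0,0,1,0],[0,0,0.6,0],[0,0,0.3,0],[0,0,0,0],[0,0,0,0]]]' && python3 -m crank '[[[0,0,0,0],[0,0,0,0],[0,0,0,0],[0,0,0,0],[0,0,0,0],[0,0,0,0],[0,0,0,0],[0,0,0,0]]]' 1; python3 -m crank '[[[0,0,-0.4,0],[0,0,-1,0],[0,0,-1,0],[0,0,-1,0],[0,0,-1,0],[0,0,-1,0],[0,0,0,0]]]'; python3 - <<'E'
from h import *
rel(535,-292,90)
E
```

```text
clock: 19.53
eef_pos: [502.3, 130.0, 142.9]
tool_rot: [-3.141, -0.0, -0.278]
force: [0.7, 0.3, -0.0]
width: 85.8
gripper_force: 0.0
clock: 20.2
eef_pos: [502.9, 130.3, 143.8]
tool_rot: [-3.14, -0.002, -0.278]
force: [-0.1, 0.8, 6.4]
width: 55.4
gripper_force: 62.4
clock: 20.78
eef_pos: [504.6, 130.9, 283.0]
tool_rot: [-3.136, -0.008, -0.278]
force: [0.8, -0.0, 0.3]
width: 55.7
gripper_force: 63.4
now [504.6 130.9 283. ] yaw -0.278 rows x,y: [ 5.82 15.93] z: 7.72 turn: None t 20.7833
```

```bash
python3 -m crank '[[[0.2,0.5,0,0],[0.4,1,0,0],[0.4,1,0,0],[0.4,1,0,0],[0.4,1,0,0],[0.4,1,0,0],[0.4,1,0,0],[0.4,1,0,0],[0.4,1,0,0],[0.4,1,0,0],[0.4,1,0,0],[0.4,1,0,0]]]'; python3 -m crank '[[[0.4,1,0,0],[0.3,1,0,0],[0.3,1,0,0],[0.2,0.8,0,0],[0,0.6,0,0],[0,0,0,-0.8],[0,0,0,-1],[0,0,0,-1],[0,0,0,-0.4],[0,0,0,0]]]';  python3 - <<'E'
from h import *
rel(535,-292,90)
E
```

```text
clock: 21.78
eef_pos: [533.1, -179.2, 277.7]
tool_rot: [-3.141, 0.0, -0.278]
force: [1.4, 0.5, -0.4]
width: 55.5
gripper_force: 63.4
clock: 22.62
eef_pos: [531.7, -291.8, 277.6]
tool_rot: [-3.141, 0.0, -0.022]
force: [-0.6, 0.1, 0.1]
width: 55.3
gripper_force: 63.5
now [ 531.7 -291.8  277.6] yaw -0.022 rows x,y: [0.13 0.  ] z: 7.5 turn: None t 22.6167
```

```bash
python3 -m crank '[[[-0.4,0.1,0.5,0],[0,0,1,0],[0,0,1,0],[0,0,1,0],[0,0,1,0],[0,0,1,0],[0,0,1,0],[0,0,0.8,0],[0,0,0.5,0],[0,0,0.2,0],[0,0,0,0],[0,0,0,0]]]'; python3 -m crank '[[[0,0,0,0],[0,0,0,0],[0,0,0,0],[0,0,0,0],[0,0,0,0],[0,0,0,0]]]' -0.65; python3 -m crank '[[[0,0,-0.6,0],[0,0,-1,0],[0,0,-1,0],[0,0,-1,0],[0,0,-1,0],[0,0,-1,0],[0,0,-1,0],[0,0,-1,0],[0,0,-0.5,0],[-0.6,0.6,0,0],[-1,1,0,0],[-1,1,0,0]]]';python3 -m crank '[[[-1,1,0,0],[-1,1,0,0],[-0.6,0.6,0,0],[0,0,0,0],[0,0,0,0],[0,0,0,0]]]'; python3 - <<'E'
from h import *
im=ctrl.get_image("top");sd=ctrl.get_image("side");rel(0,0)
cv2.imwrite("pics/f.png",np.hstack([cv2.resize(im["img"][130:280,160:510,::-1],(400,172)),cv2.resize(sd["img"][90:262,200:600,::-1],(400,172))]).repeat(1,0))
for t,z in dict(clean_cup=130,milk_jug=8,tamper=8,milk_carton=4,crushed_cup=4,paper_ball=4).items():
    for q in ctrl.place_of("top",t)[:1]: print(t,round(q["confidence"],2),np.round(onz(im,q["position"],z)))
E
```

```text
clock: 23.62
eef_pos: [522.7, -294.6, 78.3]
tool_rot: [3.141, -0.001, -0.023]
force: [-0.4, 0.8, 1.3]
width: 55.3
gripper_force: 63.5
clock: 24.12
eef_pos: [522.2, -294.3, 77.8]
tool_rot: [3.141, -0.0, -0.022]
force: [-0.0, -0.3, 0.7]
width: 70.5
gripper_force: 0.0
clock: 25.12
eef_pos: [455.8, -357.4, 280.5]
tool_rot: [3.141, -0.001, -0.019]
force: [-0.1, -1.9, -0.6]
width: 70.4
gripper_force: 0.0
clock: 25.62
eef_pos: [390.1, -420.5, 280.1]
tool_rot: [-3.141, -0.001, -0.021]
force: [-0.2, 0.3, -0.3]
width: 70.6
gripper_force: 0.0
now [ 390.7 -420.   280. ] yaw -0.02 rows x,y: [-15.95 -16.49] z: None turn: None t 25.7167
clean_cup 0.87 [480. -78. 130.]
milk_jug 0.77 [633. 309.   8.]
tamper 0.73 [ 530. -219.    8.]
milk_carton 0.69 [ 523. -300.    4.]
crushed_cup 0.64 [ 525. -222.    4.]
paper_ball 0.87 [ 631. -284.    4.]
```

View pics/f.png

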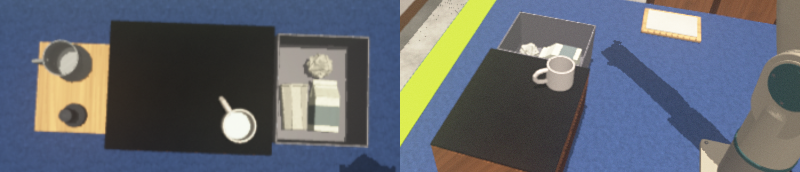

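All three pieces of rubbish lie in the bin: ball (65,320), cup (107,293), carton (105,326). The clean cup, jug and tamper are standing where they were; the network's "tamper" hit in the bin is false, since the tamper shows at (115,72).

```bash
python3 -c "
from cell import ctrl
print(ctrl.finish_job())"
```

```text
the job is handed in; nothing more can be done
None
```

The paper ball, crushed cup and milk carton are in the bin, placed in that order; the clean cup, jug and tamper were left standing where they were, and the job was handed in at about 26 s.

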